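# Push the drinks can up the sloping chute and behind its catch

## Task

A small drinks can lies loose in the low mouth of one of the two sloping can chutes, in front of the raised catch across the floor of the gutter. With the fingertips, roll it steadily up the gutter and over the catch, pushing the can already stored there back towards the stop plate, until both cans sit down behind the catch and cannot roll back; then take the hand away. Only push it, without flicking, pinching or lifting it or denting it by pressing hard, and leave the full chute and everything else on the counter where it is.

Things in the scene. Friction and masses are not known exactly. Their poses are not given: they have to be found in the camera images.
- chute_lane: Gutter of the chute to fill: dark sheet steel, sloping 8 degrees up from its mouth, its place and yaw differ each run. Origin on the gutter floor, mid-width, at the low front curb, 18 mm above the counter. x runs up the slope, y across to the left, z square to the floor. 96 mm wide inside; side walls 3 mm thick, 22 mm above the floor. Rounded front curb at x = 0, 5 mm high; open in front of it.
- catch (a point): Crest of the one-way catch, mid-width: a bright steel ramp across the whole gutter floor that rises gently 4 mm over the 20 mm before its crest and drops steeply behind it; the crest is 113 mm up from the curb; same axes as the gutter. Fingertips kept 8 to 16 mm above the gutter floor clear both curb and catch and meet the cans at mid height.
- stop (a point): Mid-width on the top edge of the stop plate that closes the upper end of the gutter: its face is 212 mm up from the curb, its top 31 mm above the gutter floor; same axes as the gutter.
- can: The can to push: full, closed aluminium mini can, 53 mm diameter, 88 mm long, 130 to 220 g, slippery. Origin at its centre; y is its axis, across the gutter; x and z turn as it rolls. It starts against the front curb (centre at x = 17 mm in the gutter's frame, 26.5 mm above the floor) and rolls back there if let go below the catch. Seated behind the catch its centre is at x = 128 mm.
- stored_can: The can already stored in this chute, same size and kind; origin at its centre, y its axis. It starts against the upper side of the catch (centre at x = 128 mm in the gutter's frame) and rolls up when the other can pushes it. With both cans in, its centre is at x = 181 mm, 5 mm short of the stop plate.
- full_chute: The other chute, same shape and size, already full: two cans behind its catch and an empty mouth. Leave it alone. Origin under its mouth on the counter, x up the slope, y left.
- full_can1: Lower can of the full chute, 53 mm diameter, 88 mm long, origin at its centre. Not to be moved.
- full_can2: Upper can of the full chute, same size, origin at its centre. Not to be moved.
- tumbler1: Empty glass tumbler, 66 mm wide, 85 mm high, upright near the mouths of the chutes; origin under its centre. Not to be moved.
- tumbler2: Empty glass tumbler, 66 mm wide, 85 mm high, upright; origin under its centre. Not to be moved.
- juice: Small plastic juice bottle, 58 mm wide, 165 mm high, upright; origin under its centre. Not to be moved.
- jar: Glass jar with a steel lid, 60 mm wide, 70 mm high; origin under its centre. Not to be moved.
- yoghurt: White plastic cup, 76 mm wide, 95 mm high; origin under its centre. Not to be moved.
- opener: Flat steel bottle opener, about 115 mm long, 8 mm thick, lying on the counter; origin under its handle. Not to be moved.
Mind the look-alikes: they are no part of the job. Leave any pink look-alike of the stored_can alone.

How it is judged:
On the way, in this order (a step that is already met when the one before it is completed fails the run):
1. the fingers push the can up the gutter, between the curb and the catch (x of can in the frame of chute_lane between 0.05 and 0.113 m and contact force between the fingers and can above 0.05 N), for 0.1 s.
2. both cans sit behind the catch (x of can in the frame of chute_lane between 0.121 and 0.1345 m and z of can in the frame of chute_lane between 0.0235 and 0.0295 m and x of stored_can in the frame of chute_lane between 0.174 and 0.1875 m and z of stored_can in the frame of chute_lane between 0.0235 and 0.0295 m), for 0.2 s.
At the end, for the whole second after the job is handed in: Both cans lie at rest on the gutter floor behind the catch: the pushed can's centre 121 to 134.5 mm up the gutter from the curb, the stored can's centre 174 to 187.5 mm, each 23.5 to 29.5 mm above the floor (26.5 mm when down on it), slower than 20 mm/s (all of step 2 and linear speed of each of can, stored_can below 0.02 m/s); the robot touches nothing.
It fails at once if a can is lifted off the gutter (centre more than 38 mm above its floor, 7 mm more than rolling over the catch needs; or more than 33 mm in the mouth) (z of any of can, stored_can in the frame of chute_lane above 0.038 m or (x of can in the frame of chute_lane below 0.08 m and z of can in the frame of chute_lane above 0.033 m)).
It fails at once if a can is pinched: the grasp point between the fingers comes within 26 mm of its centre while they touch it ((distance between the grasp point and can below 0.026 m and contact force between the fingers and can above 0.1 N) or (distance between the grasp point and stored_can below 0.026 m and contact force between the fingers and stored_can above 0.1 N)).
It fails at once if the can is pressed with more than 30 N and dented (contact force between any of the arm, the fingers and can above 30 N or contact force between the fingers and stored_can above 30 N).
It fails at once if the can is flicked (faster than 0.6 m/s) (linear speed of can above 0.6 m/s).
It fails at once if something else on the counter is moved more than 15 mm (distance of any of full_can1, full_can2, tumbler1, tumbler2, juice, jar, yoghurt, opener from where it was at the start of the episode above 0.015 m).
It also fails if it takes over 38 s, if anything falls off the work surface, if the arm or the gripper's body presses on something with over 40 N, if the wrist force passes 120 N, or if a joint passes its speed limit or range.

## Robot

A 6-joint arm with a two-finger parallel gripper is mounted at the origin on the work surface. World frame = base frame: x ahead of the robot, y to its left, z up, the work surface at z = 0. Lengths are in m, angles in rad, forces in N, time in s.
With the tool pointing down it reaches from about 0.3 to 0.875 m from the base axis. Payload 6.4 kg.
Tool frame: the origin (TCP) lies between the finger pads; the fingertips stand 11 mm ahead of it and the grasp point (between the pads) lies 8 mm behind it (ctrl.tcp_to_tips is the distance from the TCP to the fingertips, in m); x points along the fingers, z is the direction in which the jaws open and shut, and the axes are right-handed (so a half turn about x gives the same grasp; the last joint's range is limited). The gripper opens to 85 mm and grips with 20 to 120 N. Pads are 22 mm wide; open, the fingers measure 114 mm over their backs; the gripper's body (76 mm by 85 mm) begins 54 mm behind the grasp point. The pads swing forward as they close: fully open they stand 13 mm farther back than shut.
Start: joints at [-1.363, 0.181, 1.607, -0, 1.354, -0.206], TCP at [0.231, -0.526, 0.242] pointing down, gripper open.
Joint ranges: [-2.99, 2.99], [-0.89, 2.07], [0.3, 2.58], [-1.14, 4.28], [0, 2.63], [-3.12, 3.12]. Speed limits (rad/s): [2.57, 2.57, 3.01, 3.14, 3.14, 3.14].

## Interface

Orientations are given as a unit quaternion [w, x, y, z].
In Python, from bench import ctrl, eyes, hand_in gives the robot as it stands. The module is installed in compiled form; this text tells all that it offers.
- The arm moves only by the tool step_arm, never from a script. Its arguments are lists of equal length, an entry for each row: "xyz": the shift along the world's x, y, z in mm, a list of three; "spin": the turn about the world's z in rad; "fingers": the opening in per cent of the stroke, from 0 (shut) to 100 (fully open). A call has 1 to 10 rows; each row is the pose to reach, as a shift and turn from the pose commanded when the call began; what a row does not reach only later rows make up. A row lasts 1/10 s, in which the tool goes at most 50 mm and 8.59 degrees, less where a joint would pass 70% of its speed; a pose out of reach is approached as far as the arm can. A call with a gripper value outside its range is refused whole. The fingers move at their own pace and stop on an object; the grip force is fixed at half the most. Time passes only in rows, so rows that repeat a pose let the fingers close. It gives the time, the measured TCP pose, the force and the opening at its end, in the units of the state.
- ctrl.get_obs(): the state, without advancing time (a new reading comes with each control period).
- eyes.camera(name): name is "scene" or "top" or "wrist"; returns the picture (384x512x3 uint8, red, green, blue); there is no depth.
- eyes.camera_model(name): a dict with "vertical_fov" (degrees; the focal length in pixels is half the picture's height over the tangent of half this angle, whatever the lens; pixels are square), "cx", "cy" (the principal point, pixels), "pose" (4x4, takes a point from camera to world coordinates); the wrist camera has in their place "tool_from_camera" (4x4, takes a point from camera to tool coordinates, whose origin is the TCP and whose axes are the tool frame's). Camera axes: x right, y up, looking along -z (the intrinsics and any distortion apply to the point x, -y, -z); pixel columns grow to the right and rows downward; lengths in m; the calibration is good to about 2 mm. The wrist camera is an equidistant fisheye: a pixel r from the principal point sees the ray r / f radians off the axis. A picture is of the moment at which its call begins: read the wrist's pose just before it. camera_model takes no time and is no camera call.
- hand_in(): hands the job in, once; it reports no verdict.
The state is a dict: "time_s": time; "q": joint angles; "dq": joint speeds; "joint_efforts": joint torques, N m; "eef_pos": TCP position; "eef_rot": TCP orientation; "wrist_force": force on the tool from outside, world axes, zero at the start; "torque": the same for the moment, N m; "opening": opening from 0.0 (shut) to 1.0 (fully open).
Only numpy, scipy, OpenCV 4.12 (cv2) and the standard library are available. Lean on these libraries where they do the work, as an engineer would, in place of code of your own. Each camera call takes 0.05 s, during which the arm holds its last target.

## Working session

There is one attempt and no reset: what is moved stays moved. The work goes in short steps, Python scripts to look and compute and a tool call to move; the robot and the scene stay as the last step left them, time stands still between calls to the robot, and variables do not carry over. Pictures are saved under pics/ and viewed, and the job is handed in when it is done.

Besides the shell and the picture viewer there is one more tool, called as name(argument=value, ...) on one line, values as JSON. step_arm: Moves the arm, as the interface text tells. Its arguments: {"type":"object","properties":{"xyz":{"type":"array"},"spin":{"type":"array"},"fingers":{"type":"array"}},"required":["xyz","spin","fingers"]}

```bash
ls; mkdir -p pics; python3 - <<'E'
from bench import ctrl, eyes
import cv2,numpy as np
np.set_printoptions(precision=4,suppress=True)
o=ctrl.get_obs(); print(o['time_s'],o['eef_pos'],o['eef_rot'],o['opening'])
for n in ['scene','top']:
    im=eyes.camera(n); cv2.imwrite(f'pics/{n}0.png',im[:,:,::-1]); print(n,eyes.camera_model(n))
E
```

```text
pics
0.0 [ 0.2311 -0.5259  0.2414] [ 0.5916  0.3871  0.5925 -0.3862] 1.00228198680215
scene {'vertical_fov': 57.42309497871406, 'cx': 258.46680221013963, 'cy': 195.4342259221362, 'pose': array([[-0.2812, -0.6717,  0.6853,  1.3215],
       [ 0.9596, -0.1961,  0.2016,  0.191 ],
       [-0.001 ,  0.7144,  0.6998,  0.9044],
       [ 0.    ,  0.    ,  0.    ,  1.    ]])}
top {'vertical_fov': 57.13578333690895, 'cx': 253.9413947805093, 'cy': 191.94995879286122, 'pose': array([[ 0.0071,  0.9966, -0.0822,  0.4119],
       [-0.9999,  0.0077,  0.007 , -0.0489],
       [ 0.0076,  0.0821,  0.9966,  1.0818],
       [ 0.    ,  0.    ,  0.    ,  1.    ]])}
```

View pics/scene0.png

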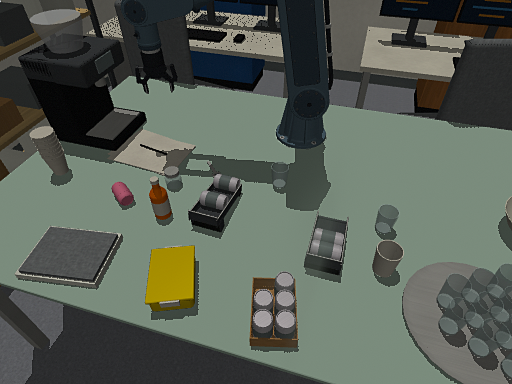

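View pics/top0.png

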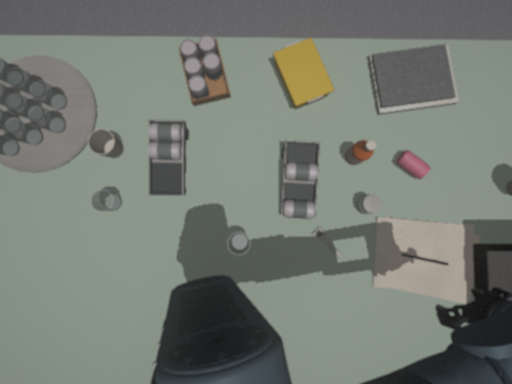

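The scene shows two chutes. In the top picture the left one at (167,157) holds two cans together at its upper end with an empty mouth, so it is the full chute. The right one at (300,180) has one can at the mouth (299,209) and one mid-way (301,171), so it is the lane to fill. The pink can at (414,164) is the look-alike. I'll confirm with a crop.

```bash
python3 - <<'E'
import cv2,numpy as np
a=cv2.imread('pics/top0.png')[125:265,265:395]; b=cv2.imread('pics/scene0.png')[160:240,170:300]
a=cv2.resize(a,None,fx=4,fy=4,interpolation=cv2.INTER_CUBIC)
cv2.imwrite('pics/topcrop.png',a)
cv2.imwrite('pics/scenecrop.png',cv2.resize(b,None,fx=6,fy=6,interpolation=cv2.INTER_CUBIC))
E
```

```text
(no output)
```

View pics/topcrop.png

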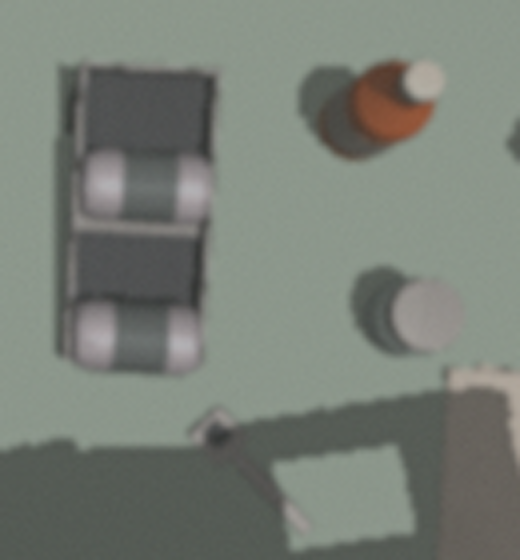

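View pics/scenecrop.png

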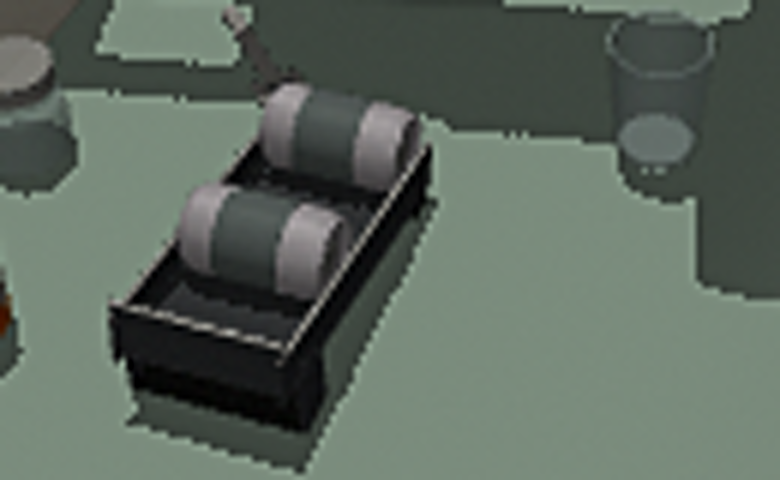

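Confirmed: the lane is the chute with one can at the curb and one just behind its bright catch. Next I measure the can ends, and from them the yaw, using bright-blob masks in both views.

```bash
cat > h.py <<'E'
import numpy as np,cv2
from bench import ctrl,eyes
np.set_printoptions(precision=4,suppress=True)
def ray(n,px):
    m=eyes.camera_model(n); f=192/np.tan(np.radians(m['vertical_fov']/2)); P=m['pose']
    d=P[:3,:3]@np.array([(px[0]-m['cx'])/f,-(px[1]-m['cy'])/f,-1]); return P[:3,3],d
def onz(n,px,z):
    o,d=ray(n,px); return o+d*(z-o[2])/d[2]
def tri(p,q):
    o,d=ray('top',p);o2,d2=ray('scene',q)
    s=np.linalg.lstsq(np.c_[d,-d2],o2-o,rcond=None)[0]; a=o+d*s[0];b=o2+d2*s[1]; return (a+b)/2,np.linalg.norm(a-b)
E
python3 - <<'E'
from h import *
for n,(r0,r1,c0,c1),th in [('top',(135,225,275,325),112),('scene',(165,235,185,250),118)]:
    im=cv2.imread(f'pics/{n}0.png'); s=im[r0:r1,c0:c1].astype(int)
    # pinkish/greyish bright: R>=G (counter is green G>R)
    m=((s.max(2)>th)&(s[...,2]>=s[...,1]-2)).astype(np.uint8)
    k,l,st,ce=cv2.connectedComponentsWithStats(m,connectivity=4)
    print(n)
    for i in range(1,k):
        if st[i,4]>8: print(st[i]+[c0,r0,0,0,0],ce[i]+[c0,r0])
    v=cv2.resize(np.hstack([s.astype(np.uint8),cv2.cvtColor(m*255,cv2.COLOR_GRAY2BGR)]),None,fx=6,fy=6,interpolation=cv2.INTER_NEAREST)
    cv2.imwrite(f'pics/mask_{n}.png',v)
E
```

```text
top
[283 163  36  21 390] [300.1205 173.9256]
[316 187   1   9   9] [316. 191.]
[284 202  11  16 145] [288.6414 209.1034]
[306 203  10  16 139] [310.518  210.3165]
scene
[214 174   7   7  35] [217.1143 176.9429]
[229 177  10   9  55] [233.2545 181.0545]
[200 190  10   9  43] [203.7442 193.7907]
[217 194   9  10  62] [220.6774 198.4355]
```

View pics/mask_top.png

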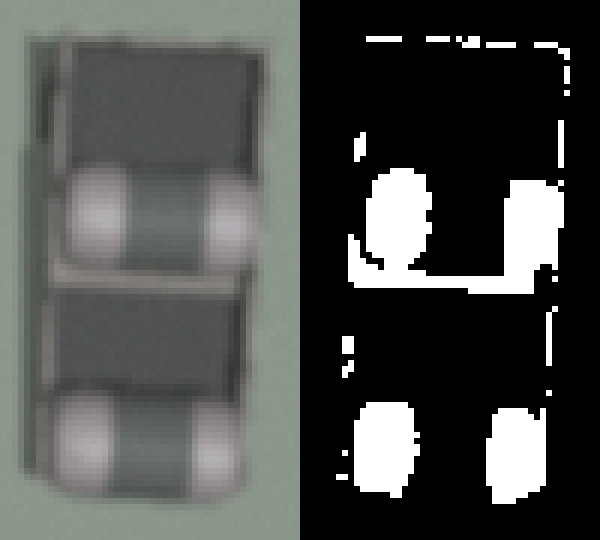

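View pics/mask_scene.png

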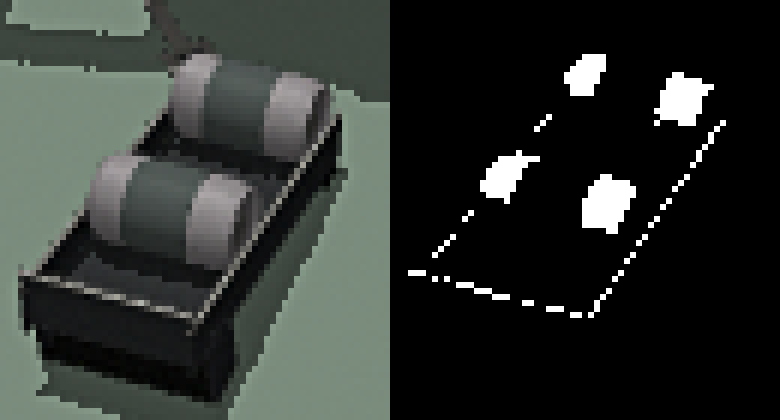

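```bash
python3 - <<'E'
from h import *
can=onz('top',(299.2,209.3),.0466); st=onz('top',(301.4,170.8),.062)
sL=onz('top',(285.2,141.2),.0782); sR=onz('top',(318.8,142.9),.0782)
print(can,st,sL,sR,np.linalg.norm(sL-sR))
s=(sL+sR)/2
print('scene stop',onz('scene',(188.9,210.8),.0782),onz('scene',(217.5,218.4),.0782))
c8=np.cos(np.radians(8))
for a,b in [(can,st),(can,s),(st,s)]:
    d=(b-a)[:2]; print(np.linalg.norm(d),np.degrees(np.arctan2(d[1],d[0])))
print('expect',111*c8-0,'stop-can',195*c8-.0045*139)
d=(sL-sR)[:2];print('plate yaw',np.degrees(np.arctan2(d[1],d[0]))-90)
d=onz('top',(288.64,209.10),.055)-onz('top',(310.52,210.3),.055);print('can axis yaw',np.degrees(np.arctan2(d[1],d[0]))-90)
print('scene cans',onz('scene',((203.74+220.68)/2,(193.8+198.4)/2),.065),onz('scene',((217.1+233.25)/2,(176.94+181.05)/2),.08))
for n,p in [('tumb',(239,242)),('jar',(371,204)),('openerhead',(319,233)),('openerend',(339,256))]: print(n,onz('top',p,.01))
E
```

```text
[ 0.4471 -0.1895  0.0466] [ 0.559  -0.1942  0.062 ] [ 0.6426 -0.1454  0.0782] [ 0.6384 -0.2426  0.0782] 0.09735539165940114
scene stop [ 0.6431 -0.2425  0.0782] [ 0.648  -0.1421  0.0782]
0.1119447959348481 -2.419897521429752
0.19343403424072328 -1.3323174182438005
0.0815370950600912 0.16093426665296304
expect 109.91975563031431 stop-can 192.47677340460623
plate yaw -2.4342876605781356
can axis yaw -2.715498786287327
scene cans [ 0.5467 -0.2016  0.065 ] [ 0.4674 -0.1827  0.08  ]
tumb [ 0.3486 -0.0125  0.01  ]
jar [ 0.4661 -0.4136  0.01  ]
openerhead [ 0.3772 -0.2542  0.01  ]
openerend [ 0.3088 -0.3139  0.01  ]
```

```bash
python3 - <<'E'
from h import *
from scipy.spatial.transform import Rotation as R
print(ctrl.tcp_to_tips)
o=ctrl.get_obs(); q=o['eef_rot']; M=R.from_quat(np.roll(q,-1)).as_matrix(); print(M)
yaw=np.radians(-2.5); yl=np.array([-np.sin(yaw),np.cos(yaw)])
z=M[:2,2]; a=np.arctan2(yl[1],yl[0])-np.arctan2(z[1],z[0]); a=(a+np.pi/2)%np.pi-np.pi/2
print('spin',a,'(or +-pi)')
org=np.array([.4346,-.187]); d=np.array([np.cos(yaw),np.sin(yaw)])
def W(x,z): h=x*np.cos(np.radians(8))-z*np.sin(np.radians(8)); return np.r_[org+d*h, .018+x*np.sin(np.radians(8))+z*np.cos(np.radians(8))]
for c in [-55,-10,-25]: 
    p=W(c/1e3,.014); p[2]+=ctrl.tcp_to_tips; print(c,p,(p-o['eef_pos'])*1e3)
E
```

```text
0.011
[[-0.0003  0.9156  0.402 ]
 [ 0.0016  0.402  -0.9156]
 [-1.      0.0003 -0.0016]]
spin -0.4573676412776102 (or +-pi)
-55 [ 0.3782 -0.1845  0.0352] [ 147.1469  341.4438 -206.263 ]
-10 [ 0.4228 -0.1865  0.0415] [ 191.6666  339.5001 -200.0002]
-25 [ 0.4079 -0.1858  0.0394] [ 176.8267  340.148  -202.0878]
```

step_arm(xyz=[[20,45,0],[38,90,0],[56,136,0],[75,182,0],[94,228,0],[112,273,0],[131,318,0],[141,342,0],[141,342,0],[141,342,0]], spin=[-0.05,-0.1,-0.16,-0.22,-0.28,-0.34,-0.4,-0.457,-0.457,-0.457], fingers=[50,50,50,50,50,50,50,50,50,50])

```text
time_s: 1.1
eef_pos: [0.3722, -0.1842, 0.2422]
eef_rot: [-0.49, -0.51, -0.49, 0.51]
wrist_force: [0.3, -0.7, 0.7]
opening: 0.497
```

step_arm(xyz=[[0,0,-40],[0,0,-80],[0,0,-120],[0,0,-150],[0,0,-170],[0,0,-182],[0,0,-182]], spin=[0,0,0,0,0,0,0], fingers=[50,50,50,50,50,50,50])

```text
time_s: 1.8
eef_pos: [0.3705, -0.1847, 0.0584]
eef_rot: [-0.487, -0.511, -0.49, 0.511]
wrist_force: [0.2, 0.2, -0.2]
opening: 0.499
```

```bash
python3 - <<'E'
from h import *
print(ctrl.get_obs()['eef_pos'],eyes.camera_model('wrist'))
w=eyes.camera('wrist')[:,:,::-1]; s=eyes.camera('scene')[:,:,::-1]; cv2.imwrite('pics/w1.png',w); cv2.imwrite('pics/s1.png',s)
cv2.imwrite('pics/s1c.png',cv2.resize(s[140:240,160:290],None,fx=6,fy=6,interpolation=cv2.INTER_CUBIC))
E
```

```text
[ 0.3705 -0.1847  0.0584] {'vertical_fov': 65.70646984690485, 'cx': 254.65744351027797, 'cy': 192.38216213084775, 'tool_from_camera': array([[-0.0002,  0.2618, -0.9651, -0.1316],
       [-0.0001,  0.9651,  0.2618,  0.0668],
       [ 1.    ,  0.0002, -0.0002, -0.0001],
       [ 0.    ,  0.    ,  0.    ,  1.    ]])}
```

View pics/w1.png

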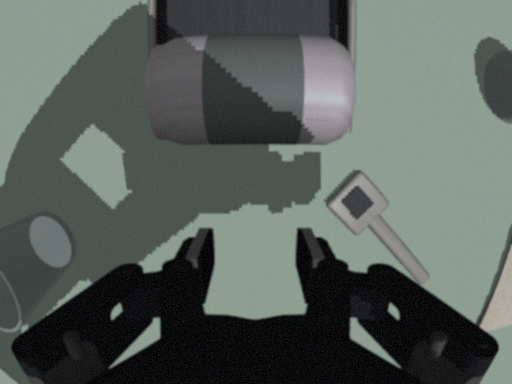

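View pics/s1c.png

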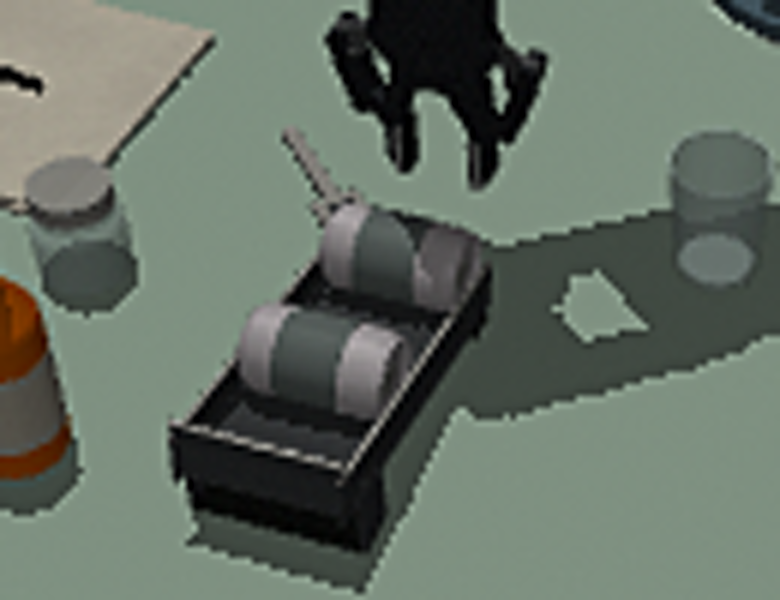

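```bash
python3 - <<'E'
from h import *
for p in [(226.9,168.6),(239.8,171.3)]:
    o,d=ray('scene',p)
    for x in (.365,.3705,.38): print(p,o+d*(x-o[0])/d[0])
E
```

```text
(226.9, 168.6) [ 0.365  -0.2164  0.0373]
(226.9, 168.6) [ 0.3705 -0.2141  0.0423]
(226.9, 168.6) [ 0.38   -0.21    0.0509]
(239.8, 171.3) [ 0.365  -0.1643  0.0362]
(239.8, 171.3) [ 0.3705 -0.1623  0.0412]
(239.8, 171.3) [ 0.38   -0.1587  0.0498]
```

step_arm(xyz=[[0,0,-10],[0,0,-18],[8,0,-18],[16,-1,-18],[22,-1,-18],[26,-1,-17],[30,-1,-17],[33,-1,-17]], spin=[0,0,0,0,0,0,0,0], fingers=[50,50,50,50,50,50,50,50])

```text
time_s: 2.7
eef_pos: [0.4057, -0.1855, 0.0434]
eef_rot: [0.489, 0.511, 0.489, -0.511]
wrist_force: [-1.2, 0.1, -0.7]
opening: 0.5
```

```bash
python3 - <<'E'
from h import *
print(ctrl.get_obs()['eef_pos'])
w=eyes.camera('wrist')[:,:,::-1]; s=eyes.camera('scene')[:,:,::-1]; cv2.imwrite('pics/w2.png',w)
cv2.imwrite('pics/s2c.png',cv2.resize(s[140:240,160:290],None,fx=6,fy=6,interpolation=cv2.INTER_CUBIC))
E
```

```text
[ 0.4057 -0.1855  0.0434]
```

View pics/w2.png

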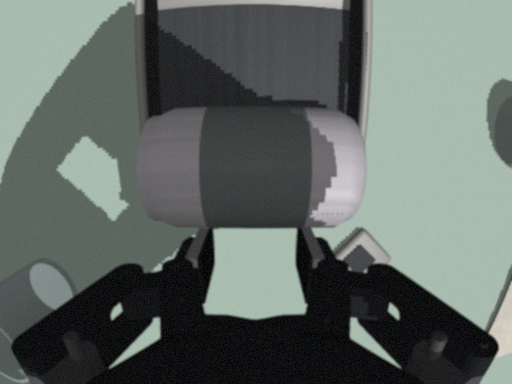

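View pics/s2c.png

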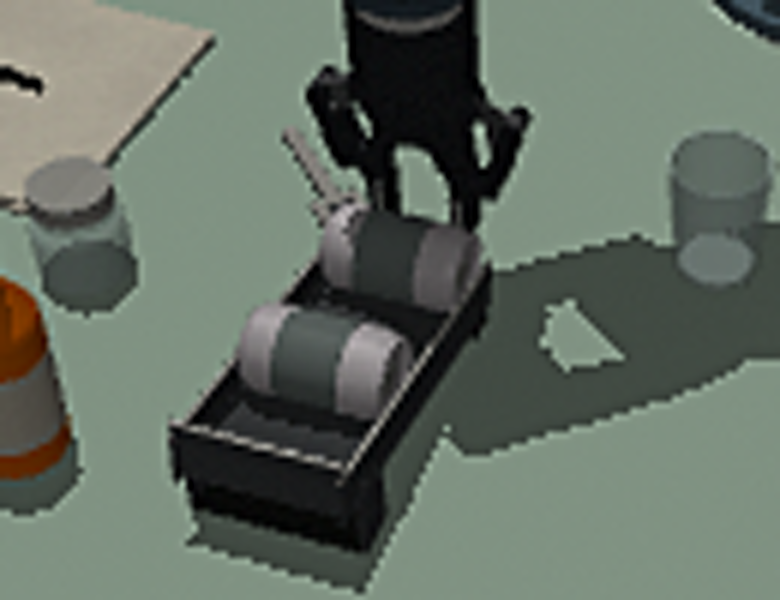

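step_arm(xyz=[[4,0,0.5],[9,0,1],[14,-0.5,1.5],[19,-1,2.5],[24,-1,3],[29,-1,3.5],[34,-1.5,4.5],[39,-1.5,5],[44,-2,5.5],[49,-2,6.5]], spin=[0,0,0,0,0,0,0,0,0,0], fingers=[50,50,50,50,50,50,50,50,50,50])

```text
time_s: 3.8
eef_pos: [0.4546, -0.1875, 0.0498]
eef_rot: [-0.489, -0.511, -0.489, 0.511]
wrist_force: [-0.5, 0.3, 0.1]
opening: 0.498
```

```bash
python3 - <<'E'
from h import *
print(ctrl.get_obs()['eef_pos'])
w=eyes.camera('wrist')[:,:,::-1]; cv2.imwrite('pics/w3.png',w)
E
```

```text
[ 0.4546 -0.1875  0.0498]
```

View pics/w3.png

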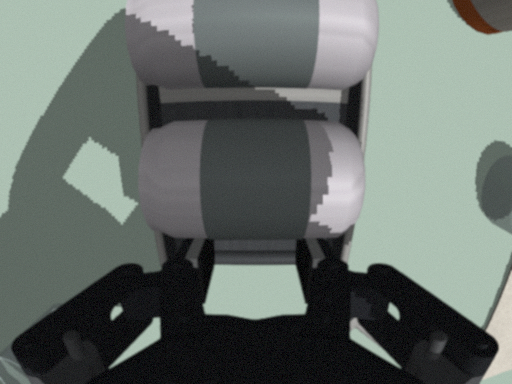

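step_arm(xyz=[[4,0,0.5],[8,-0.5,1],[13,-0.5,2],[18,-1,2.5],[23,-1,3],[28,-1,4],[33,-1.5,4.5],[37,-1.5,5],[41,-2,5.5],[45,-2,6.5]], spin=[0,0,0,0,0,0,0,0,0,0], fingers=[50,50,50,50,50,50,50,50,50,50])

```text
time_s: 4.85
eef_pos: [0.4993, -0.1895, 0.0562]
eef_rot: [-0.489, -0.511, -0.489, 0.511]
wrist_force: [-3.6, 0.2, 1.6]
opening: 0.499
```

```bash
python3 - <<'E'
from h import *
print(ctrl.get_obs()['eef_pos'],ctrl.get_obs()['wrist_force'])
w=eyes.camera('wrist')[:,:,::-1]; cv2.imwrite('pics/w4.png',w)
E
```

```text
[ 0.4993 -0.1895  0.0562] [-3.5832  0.1725  1.5863]
```

View pics/w4.png

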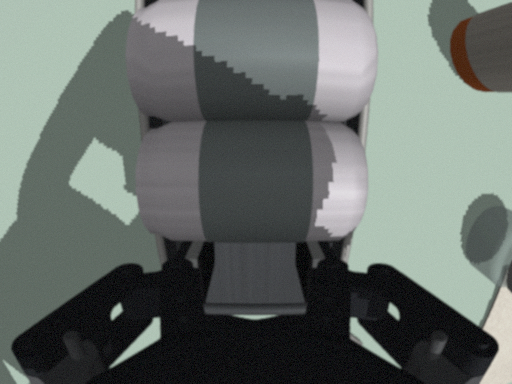

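The can now pushes the stored one and is on the catch ramp, with a wrist force of 3.6 N. I'll carry on slowly.

step_arm(xyz=[[2,0,0.5],[4,0,0.5],[6,0,1],[8,-0.5,1],[10,-0.5,1.5],[12,-0.5,1.5],[14,-0.5,2],[16,-0.5,2],[18,-1,2.5],[18,-1,2.5]], spin=[0,0,0,0,0,0,0,0,0,0], fingers=[50,50,50,50,50,50,50,50,50,50])

```text
time_s: 5.9
eef_pos: [0.5177, -0.1906, 0.059]
eef_rot: [0.489, 0.511, 0.489, -0.511]
wrist_force: [0.1, -0.2, 0.0]
opening: 0.499
```

```bash
python3 - <<'E'
from h import *
print(ctrl.get_obs()['eef_pos'],ctrl.get_obs()['wrist_force'])
w=eyes.camera('wrist')[:,:,::-1]; s=eyes.camera('scene')[:,:,::-1]; cv2.imwrite('pics/w5.png',w)
cv2.imwrite('pics/s5c.png',cv2.resize(s[140:240,160:290],None,fx=6,fy=6,interpolation=cv2.INTER_CUBIC))
E
```

```text
[ 0.5177 -0.1906  0.059 ] [ 0.0674 -0.175   0.0477]
```

View pics/w5.png

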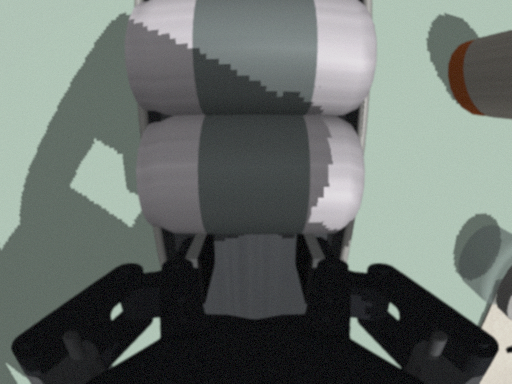

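View pics/s5c.png

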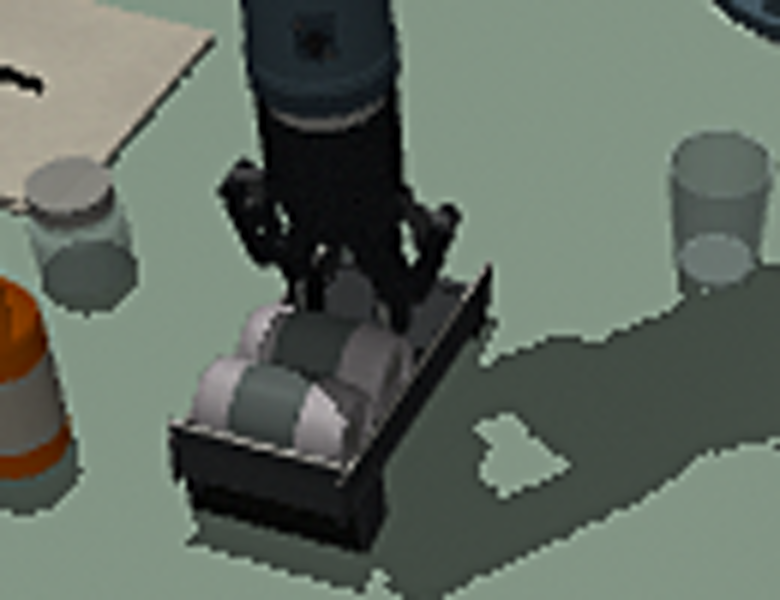

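The force dropped to zero and the can rolled slightly ahead of the fingertips, which suggests it is down behind the catch. I'll back off down the slope and check.

step_arm(xyz=[[-3,0,-0.5],[-8,0.5,-1],[-16,0.5,-2],[-26,1,-3.5],[-38,1.5,-5],[-50,2,-7],[-62,2.5,-8.5],[-62,2.5,-8.5]], spin=[0,0,0,0,0,0,0,0], fingers=[50,50,50,50,50,50,50,50])

```text
time_s: 6.8
eef_pos: [0.4531, -0.1874, 0.0497]
eef_rot: [-0.488, -0.511, -0.49, 0.511]
wrist_force: [-0.1, -0.7, 0.5]
opening: 0.499
```

```bash
python3 - <<'E'
from h import *
print(ctrl.get_obs()['eef_pos'],ctrl.get_obs()['wrist_force'])
w=eyes.camera('wrist')[:,:,::-1]; cv2.imwrite('pics/w6.png',w)
E
```

```text
[ 0.4531 -0.1874  0.0497] [-0.1157 -0.6925  0.4635]
```

View pics/w6.png

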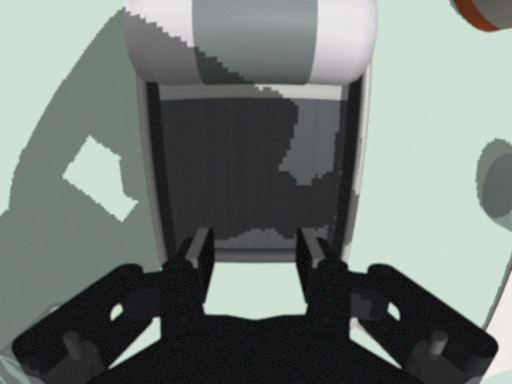

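The lower can now sits where the stored can was before: its lower edge is at row 86 here, against 88 in the earlier view. I'll pull the hand clear.

step_arm(xyz=[[-15,1,0],[-35,2,5],[-60,3,20],[-70,3,55],[-75,3,100],[-80,-30,140],[-85,-65,150],[-90,-100,150],[-90,-140,150],[-90,-140,150]], spin=[0,0,0,0,0,0,0,0,0,0], fingers=[50,50,50,50,50,50,50,50,50,50])

```text
time_s: 7.85
eef_pos: [0.3653, -0.3327, 0.2013]
eef_rot: [-0.49, -0.511, -0.487, 0.512]
wrist_force: [-0.8, 0.8, -0.1]
opening: 0.5
```

```bash
python3 - <<'E'
from h import *
print(ctrl.get_obs()['eef_pos'],ctrl.get_obs()['wrist_force'],ctrl.get_obs()['time_s'])
t=eyes.camera('top')[:,:,::-1]; s=eyes.camera('scene')[:,:,::-1]
cv2.imwrite('pics/end.png',np.hstack([cv2.resize(t[125:225,265:355],None,fx=4,fy=4,interpolation=cv2.INTER_CUBIC),cv2.resize(s[150:250,160:260],None,fx=4,fy=4,interpolation=cv2.INTER_CUBIC)]))
cv2.imwrite('pics/endt.png',t)
E
```

```text
[ 0.3653 -0.3327  0.2013] [-0.7559  0.7611 -0.1389] 7.85
```

View pics/end.png

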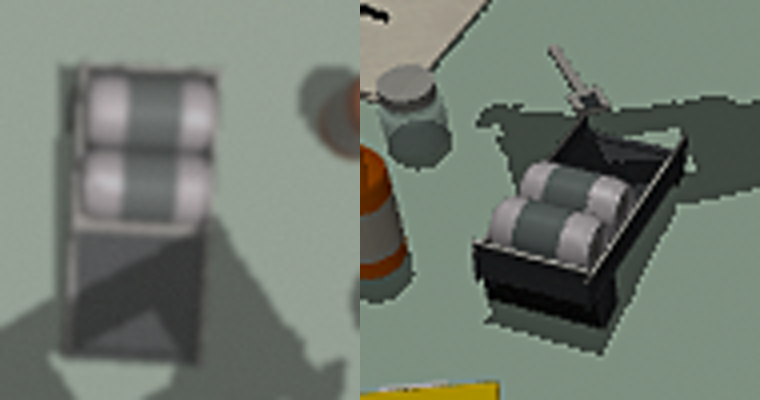

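View pics/endt.png

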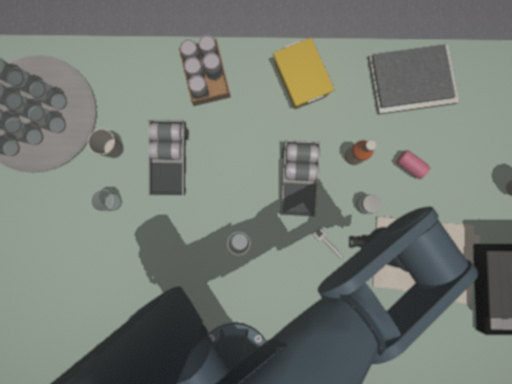

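Both cans sit behind the catch. The lower one is at crop (147,185), exactly where the stored can was, and the upper one touches it just short of the stop plate. Everything else is where it was.

```bash
python3 -c "
from bench import hand_in,ctrl
print(ctrl.get_obs()['eef_pos']); print(hand_in())"
```

```text
[ 0.36514221 -0.32857565  0.20022316]
the job is handed in; nothing more can be done
None
```

The can is now stored: I rolled it steadily up the lane and over the catch with the half-open fingertips, moved the hand away and handed in just after 7.85 s. `hand_in()` reports no verdict, so the result rests on my own checks.

- **Final positions:** In the last top and scene pictures both cans sit behind the catch. The lower one is exactly where the stored can was before, and the upper one touches it just short of the stop plate. I judged this by comparing pictures and did not compute final coordinates.
- **Forces:** The wrist force read at the end of each move peaked at 3.6 N, on the ramp, and fell to about zero once the can was over the catch.
- **Other objects:** The full chute, the pink look-alike and everything else looked unmoved in the last top picture.
- **Disagreement in measurements:** The lane's yaw came out at −1.3° to −2.7° from most features, and +0.2° from the stored can to the stop plate. I used about −2.5°. The wrist view then showed the fingers centred in the gutter to within 1–2 mm.

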